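# Register a nameplate blank in the marking jig and punch its hole mark

## Robot

A 7-joint arm with a two-finger parallel gripper is mounted at the origin on a cart in front of the work surface, level with it; the furniture and walls round the work are solid. World frame = base frame: x ahead of the robot, y to its left, z up, the work surface at z = 0. Lengths are in m, angles in rad, forces in N, time in s.
With the tool pointing down it reaches from about 0.4 to 0.85 m from the base axis. Payload 10.4 kg.
Tool frame: the origin (TCP) lies at the very end of the fingers, on their centre line; the grasp point (between the pads) lies 19 mm behind it; z points along the fingers, y is the line along which they close (so a half turn about z gives the same grasp; the last joint's range is limited). The gripper opens to 87 mm and grips with 3 to 60 N. Pads are 19 mm wide; open, the fingers measure 117 mm over their backs; the gripper's body (75 mm by 190 mm) begins 51 mm behind the grasp point.
Start: joints at [1.231, 0.332, -0.065, 1.46, 0.022, 1.35, -0.088], TCP at [0.195, -0.594, 0.223] pointing down, gripper open.
Joint ranges: [-2.6, 2.6], [-0.5, 2.12], [-1.47, 1.34], [0.16, 2.42], [-1.27, 4.41], [0.06, 2.06], [-2.6, 2.6]. Speed limits (rad/s): [2.22, 2.22, 2.79, 2.79, 3.14, 3.14, 3.14].

## Interface

Orientations are given as a unit quaternion [x, y, z, w].
In Python, from bench import read_state, cams, workorder gives the robot as it stands.
- The arm moves only by the shell command python3 -m crank 'ROWS' [FORCE]. ROWS is text: rows parted by semicolons, each of 5 numbers parted by spaces: the shift along the tool's x, y, z scaled (see below), then the turn about the tool's z scaled (see below), then the opening, from -1 (shut) to 1 (fully open). In form: dx dy dz yaw jaw; .... A call has 1 to 10 rows; each row shifts and turns the commanded pose from where the row before left it, along the tool's axes as they then stand; what a row does not reach is not made up. The controller multiplies each number of a shift by 200 mm and each number of a turn by 90 degrees. A row lasts 1/10 s, in which the tool goes at most 50 mm and 8.59 degrees, less where a joint would pass 70% of its speed; a pose out of reach is approached as far as the arm can. A call with a number of a shift or a turn outside -1 to 1 is refused whole. A call with a gripper value outside its range is refused whole. The fingers move at their own pace and stop on an object; FORCE is the grip in N (left out, the last holds). Time passes only in rows, so rows that do not move let the fingers close. It gives the time, the measured TCP pose, the force, the opening and the grip force at its end, in the units of the state.
- read_state(): the state, without advancing time (a new reading comes with each control period).
- cams.camera(name): name is "scene" or "top" or "wrist"; returns a dict with "img" (480x640x3 uint8, blue, green, red), "K" (3x3 intrinsics, pixels), "xyz" and "attitude" of the camera in the world; the wrist camera has in their place "mount" (4x4, takes a point from camera to tool coordinates, whose origin is the TCP and whose axes are the flange's). Camera axes: x right, y down, z forward; pixel columns grow to the right and rows downward; lengths in m; the calibration is good to about 2 mm. A picture is of the moment at which its call begins: read the wrist's pose just before it. There is no depth.
- workorder.close_job(): hands the job in; it is judged then, once.
The state is a dict: "time": time; "joint_positions": joint angles; "joint_vel": joint speeds; "joint_torque": joint torques, N m; "ee_pos": TCP position; "eef_rot": TCP orientation; "ft_force": force on the tool from outside, world axes, zero at the start; "torque": the same for the moment, N m; "width": finger opening in m; "grip_force": force on a finger pad.
Only numpy, scipy, OpenCV 4.12 (cv2) and the standard library are available. Lean on these libraries where they do the work, as an engineer would, in place of code of your own. Each camera call takes 0.05 s, during which the arm holds its last target. There are 200 camera calls.

## Task

The aluminium nameplate blank lies loose and askew on the bed of the marking jig. Push it fully home so that it sits square against both stops, its long edge along the far fence and its end against the end stop below the punch; only then press the punch's black plunger head all the way down to its stop and let it spring back up. Leave the plate home and flat, and leave the mug and the stapler beside the jig where they are.

Things in the scene. Friction and masses are not known exactly. Their poses are not given: they have to be found in the camera images.
- jig: Marking jig, fixed: plywood bed board with two dark steel stop bars and a grey punch post. Origin at desk height; x points away from the robot at yaw 0 (to the far fence), y left along that fence, z up. In this frame, mm: bed x -100..80, y -165..150, top z 10. Post x 14..50, y 123..147, top z 62; its nose, same x, reaches over the bed to y 81, z 38..62. Plunger axis at x 32, y 94.
- far_fence (a point): Middle of the upper edge of the far fence's face, the bar the plate's long edge goes against. In the jig's frame, mm: face at x 62, y -136..100, bar 12 thick, top z 24 (14 above the bed).
- end_stop (a point): Middle of the upper edge of the end stop's face, the bar the plate's left end goes against. In the jig's frame, mm: face at y 110, x -26..52, bar 12 thick, top z 24 (14 above the bed).
- home (a point): Point on the bed top where the centre of the plate's underside comes to lie when the plate touches both stops; axes as the jig's (at x 32, y 20, z 10 mm in the jig's frame).
- plate: Nameplate blank, loose: aluminium bar 60 (its x) x 180 (its y, long axis) x 12 mm thick with a white paper rectangle on its face, about 0.3 kg. Origin at the centre of its underside, z up. At the start it lies flat on the bed, short of both stops and turned by up to 0.18 rad. Both ends are alike.
- plunger (a joint): Travel of the spring plunger, m: 0 up at rest, 0.012 pressed fully down to its stop. Spring about 3 N at the start and 8 N at the stop.
- plunger_top (a point): Centre of the top of the black mushroom plunger head (34 mm diameter), 92 mm above the desk at rest; moves with the plunger.
- mug: Orange mug, the one nearer the jig, 81 x 113 x 101 mm high, to the left of the jig, origin at the centre of its underside. Bystander.
- stapler: Stapler, 137 x 34 x 46 mm high, behind the far fence, origin at the centre of its underside. Bystander.
Mind the look-alikes: they are no part of the job. What is shaped like the plate but yellow is not meant.

How it is judged:
On the way, in this order (a step that is already met when the one before it is completed fails the run):
1. the plate lies flat and home against both stops (within 2 mm and 0.02 rad) with the plunger still up (x of plate in the frame of home between -0.002 and 0.002 m and y of plate in the frame of home between -0.002 and 0.002 m and z of plate in the frame of home below 0.003 m and angle between the y axis of plate and the y axis of home, either way round below 0.02 rad and angle between plate's own z axis and vertical below 0.03 rad and value of joint plunger below 0.002 m), for 0.2 s.
2. the plunger is pressed down to its stop (at least 10.5 mm of 12) with the plate home (x of plate in the frame of home between -0.002 and 0.002 m and y of plate in the frame of home between -0.002 and 0.002 m and z of plate in the frame of home below 0.003 m and angle between the y axis of plate and the y axis of home, either way round below 0.02 rad and angle between plate's own z axis and vertical below 0.03 rad and value of joint plunger above 0.0105 m), for 0.1 s.
At the end, for the whole second after the job is handed in: The plate lies flat on the bed against both stops (its centre within 2 mm of home each way, square within 0.02 rad), at rest, and the plunger has sprung back up (less than 2 mm down) (all of step 1 and linear speed of plate below 0.01 m/s); the robot touches nothing.
It fails at once if the plunger is pressed more than 5 mm while the plate is not home (value of joint plunger above 0.005 m and not (x of plate in the frame of home between -0.002 and 0.002 m and y of plate in the frame of home between -0.002 and 0.002 m and z of plate in the frame of home below 0.003 m and angle between the y axis of plate and the y axis of home, either way round below 0.02 rad and angle between plate's own z axis and vertical below 0.03 rad)).
It fails at once if the mug is moved by more than 30 mm (distance of mug from where it was at the start of the episode above 0.03 m).
It fails at once if the stapler is moved by more than 30 mm (distance of stapler from where it was at the start of the episode above 0.03 m).
It fails at once if the mug is tipped over (angle between mug's own z axis and vertical above 0.5 rad).
It also fails if it takes over 51 s, if anything falls off the work surface, if the arm or the gripper's body presses on something with over 40 N, if the wrist force passes 120 N, or if a joint passes its speed limit or range.

## Working session

There is one attempt and no reset: what is moved stays moved. The work goes in short steps, Python scripts to look and compute and a shell command to move; the robot and the scene stay as the last step left them, time stands still between calls to the robot, and variables do not carry over. Pictures are saved under pics/ and viewed, at most 10 in all, crops included, and the job is handed in when it is done.

```bash
mkdir -p pics
cat > h.py <<'E'
import numpy as np, cv2
from scipy.spatial.transform import Rotation as R
from bench import read_state, cams, workorder
def att(c):
    a=np.array(c["attitude"],float)
    return a if a.shape==(3,3) else R.from_quat(a).as_matrix()
def ray(c,uv,z):
    d=att(c)@np.linalg.solve(c["K"],[uv[0],uv[1],1.]); o=np.array(c["xyz"],float)
    return o+d*(z-o[2])/d[2]
def proj(c,p):
    q=c["K"]@(att(c).T@(np.array(p)-c["xyz"])); return q[:2]/q[2]
E
python3 - <<'E'
from h import *
print(read_state())
for n in("top","scene"):
    c=cams.camera(n); cv2.imwrite(f"pics/{n}0.png",c["img"]); print(n,c["K"],c["xyz"],c["attitude"])
E
```

```text
{'time': 0.0, 'joint_positions': array([ 1.23142099,  0.33283023, -0.06470684,  1.46093474,  0.0216312 ,
        1.34991294, -0.08848646]), 'joint_vel': array([-0.00175876,  0.001725  ,  0.00052398, -0.00012106,  0.00021673,
       -0.00111369,  0.00093172]), 'joint_torque': array([-9.92668902e-05, -6.23258042e+01,  2.45843350e-02, -3.89898455e+01,
       -6.12694491e-02,  3.97063955e-02,  9.97323423e-05]), 'ee_pos': array([ 0.19455705, -0.59353866,  0.22178312]), 'eef_rot': array([ 9.87478873e-01,  1.57749783e-01, -1.55693349e-04, -6.76688604e-04]), 'ft_force': array([ 0.34031887, -0.64726193, -0.26741366]), 'torque': array([-0.02690265,  0.05171118,  0.0475946 ]), 'grip_force': 0.0, 'width': 0.08729417794583452}
top [[596.76725788   0.         313.36515571]
 [  0.         596.76725788 228.83967497]
 [  0.           0.           1.        ]] [ 0.42399702 -0.23963972  1.8047777 ] [ 0.71248567 -0.70045061  0.02430505 -0.03379898]
scene [[530.20736613   0.         325.72919786]
 [  0.         530.20736613 252.21427094]
 [  0.           0.           1.        ]] [0.07846376 0.81233096 0.876494  ] [-0.19904883  0.86268377 -0.45335697  0.10307148]
```

View pics/top0.png

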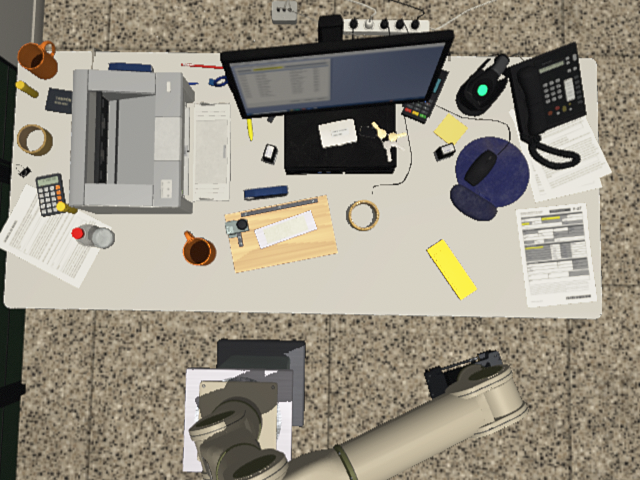

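View pics/scene0.png

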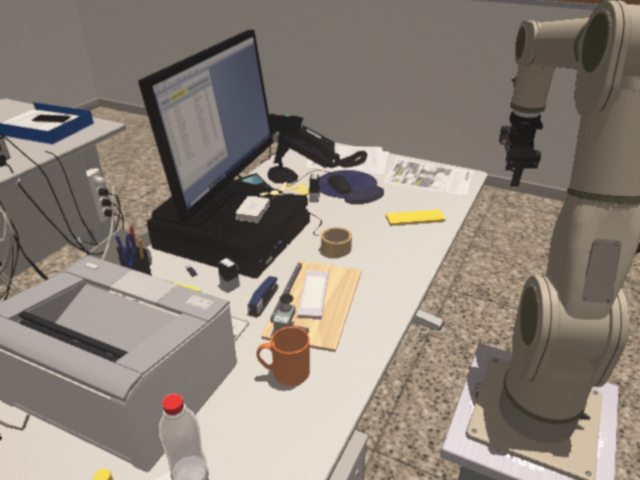

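The top view shows the board at about (225–338, 195–272), the plate near (285, 229), the plunger near (238, 226), the mug at (199, 248) and the stapler at (265, 192). The monitor stands behind the jig and a brown ring sits at (363, 215). Next I get a coarse jig pose, then go over it with the wrist camera.

Run:
```python
from h import *
c=cams.camera("top"); im=c["img"]; hsv=cv2.cvtColor(im,cv2.COLOR_BGR2HSV)
m=cv2.inRange(hsv,(8,50,150),(25,160,255)); m[:190]=0;m[280:]=0;m[:,:218]=0;m[:,345:]=0
p=cv2.findNonZero(cv2.morphologyEx(m,cv2.MORPH_OPEN,np.ones((3,3))))
r=cv2.minAreaRect(p); b=cv2.boxPoints(r); W=np.array([ray(c,q,.01) for q in b]); print(b,W[:,:2])
ctr=W.mean(0); e=[(W[(i+1)%4]-W[i])[:2] for i in range(2)]; print(ctr,[ (np.linalg.norm(x),np.degrees(np.arctan2(x[1],x[0]))) for x in e])
cr=cv2.resize(im[180:280,180:345],None,fx=4.5,fy=4.5,interpolation=cv2.INTER_CUBIC); cv2.imwrite("pics/topc.png",cr)
for k in cams.camera("wrist"): 
    if k!="img": print(k)
w=cams.camera("wrist"); print(w["K"],w["mount"])
s=read_state(); print(R.from_quat(s["eef_rot"]).as_matrix().round(3))
print(ray(c,(199,248),.1),ray(c,(363,215),.03))
```

```text
[[223.39702 214.31078]
 [326.31424 194.35744]
 [337.64746 252.81322]
 [234.73026 272.76654]] [[ 0.61131302  0.05913192]
 [ 0.67717263 -0.25163313]
 [ 0.5005468  -0.28848982]
 [ 0.43533112  0.01972038]]
[ 0.55609089 -0.11531766  0.01      ] [(np.float64(0.3176671309371766), np.float64(-78.03449652184533)), (np.float64(0.18043031959243197), np.float64(-168.21316810651888))]
K
mount
[[424.68410253   0.         325.95527274]
 [  0.         424.68410253 241.86225577]
 [  0.           0.           1.        ]] [[ 3.52019280e-04 -9.52484241e-01 -3.04587666e-01  8.44316642e-02]
 [ 9.99999870e-01  2.22833439e-04  4.58895456e-04  6.09063745e-04]
 [-3.69218374e-04 -3.04587788e-01  9.52484196e-01 -1.62583680e-01]
 [ 0.00000000e+00  0.00000000e+00  0.00000000e+00  1.00000000e+00]]
[[ 0.95   0.311 -0.   ]
 [ 0.311 -0.95   0.001]
 [-0.    -0.001 -1.   ]]
[0.50374198 0.11129426 0.1       ] [ 0.6139239  -0.36202079  0.03      ]
```

```bash
python3 -m crank '0 0 0 0.069 0;.155 -.141 -.01 0 0;.155 -.141 -.01 0 0;.155 -.141 -.01 0 0;.155 -.141 -.01 0 0;.155 -.141 -.01 0 -1;.155 -.141 -.01 0 -1;.155 -.141 -.01 0 -1;.155 -.141 -.01 0 -1;.155 -.141 -.01 0 -1' 10; python3 -m crank '.155 -.141 -.01 0 -1;.155 -.141 -.01 0 -1;.155 -.141 -.01 0 -1;.155 -.141 -.01 0 -1;.155 -.141 -.01 0 -1;0 0 0 0 -1;0 0 0 0 -1;0 0 0 0 -1'
python3 - <<'E'
from h import *
s=read_state(); w=cams.camera("wrist"); cv2.imwrite("pics/w1.png",w["img"])
Rt=R.from_quat(s["eef_rot"]).as_matrix(); print(Rt.round(4),s["ee_pos"])
E
```

```text
time: 1.25
ee_pos: [0.4159, -0.2864, 0.2408]
eef_rot: [0.995, 0.104, 0.0, 0.0]
ft_force: [1.0, -0.7, 0.2]
width: 0.015
grip_force: 0.0
time: 2.05
ee_pos: [0.5372, -0.119, 0.2504]
eef_rot: [0.995, 0.103, -0.0, 0.0]
ft_force: [-0.3, -0.6, 0.0]
width: 0.0008
grip_force: 0.0
[[ 9.786e-01  2.056e-01 -5.000e-04]
 [ 2.056e-01 -9.786e-01 -6.000e-04]
 [-6.000e-04  4.000e-04 -1.000e+00]] [ 0.53717759 -0.11896387  0.25036639]
```

View pics/w1.png

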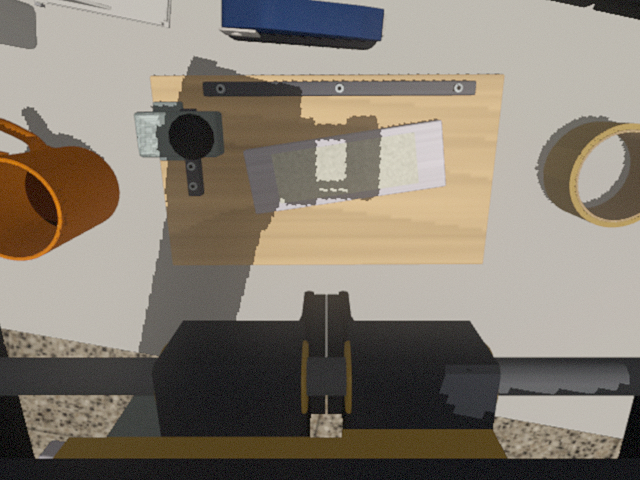

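The wrist view shows the board corners at (152,76), (504,74), (485,263), (172,263). The plate corners are at (244,151), (441,121), (446,187), (258,212), the plunger head is at (190,136), and the mug is at far left. I refine these and express them in the jig frame.

```bash
cat >> h.py <<'E'
def wcam(s):
    w=cams.camera("wrist"); T=np.eye(4); T[:3,:3]=R.from_quat(s["eef_rot"]).as_matrix(); T[:3,3]=s["ee_pos"]
    M=T@w["mount"]; return {"K":w["K"],"img":w["img"],"xyz":M[:3,3],"attitude":M[:3,:3]}
def sub(im,pts):
    g=cv2.cvtColor(im,cv2.COLOR_BGR2GRAY); p=np.array(pts,np.float32).reshape(-1,1,2)
    return cv2.cornerSubPix(g,p,(4,4),(-1,-1),(3,30,.01)).reshape(-1,2)
E
python3 - <<'E'
from h import *
s=read_state(); c=wcam(s); im=c["img"]
b=sub(im,[(152,76),(504,74),(485,263),(172,263)]); p=sub(im,[(244,151),(441,121),(446,187),(258,212)]); print(b,p)
W=np.array([ray(c,q,.01)[:2] for q in b]); J=np.array([[.08,.15],[.08,-.165],[-.1,-.165],[-.1,.15]])
A,B=J-J.mean(0),W-W.mean(0); th=np.arctan2((A[:,0]*B[:,1]-A[:,1]*B[:,0]).sum(),(A*B).sum())
Rj=np.array([[np.cos(th),-np.sin(th)],[np.sin(th),np.cos(th)]]); t=W.mean(0)-Rj@J.mean(0)
print("th",th,"t",t,"res",(A@Rj.T-B).round(4).tolist()); np.savez("jig.npz",R=Rj,t=t)
tj=lambda q,z:(Rj.T@(ray(c,q,z)[:2]-t)*1000).round(1)
P=np.array([tj(q,.022) for q in p]); print("plate",P.tolist(),P.mean(0),"sides",np.linalg.norm(P-np.roll(P,-1,0),axis=1))
print("plunger",tj((190,136),.092),"fence",tj((203,95),.024),tj((475,95),.024),"tcp",Rj.T@(s["ee_pos"][:2]-t)*1000)
print("mug",tj((60,212),.1),tj((118,190),.06))
E
```

```text
[[152.38002  74.65009]
 [503.08777  73.45921]
 [482.34427 262.5142 ]
 [169.5974  261.16602]] [[244.78473  149.2607  ]
 [438.99643  119.724495]
 [443.67694  184.75948 ]
 [256.15332  211.983   ]]
th 0.20409932089708918 t [ 0.56807543 -0.10687188] res [[0.0017, 0.0033], [0.0009, -0.0018], [-0.0011, -0.0], [-0.0016, -0.0015]]
plate [[14.2, 66.8], [40.3, -106.6], [-17.6, -115.8], [-44.0, 59.3]] [ -1.775 -24.075] sides [175.353272    58.62635926 177.07899367  58.68125766]
plunger [30.4 93.4] fence [ 60.4 100. ] [  61.  -135.5] tcp [-32.83072349  -5.83351391]
mug [-25.2 194.6] [-16. 168.]
```

```bash
python3 -m crank '-.145 .09 0 .002 1;0 0 .22 0 1;0 0 .22 0 1;0 0 .22 0 1;0 0 .22 0 1;0 0 .2 0 1;0 0 .08 0 1;0 0 0 0 1;0 0 0 0 1' 10
cat >> h.py <<'E'
def jp():
    j=np.load("jig.npz"); s=read_state(); f=s["ft_force"]; fr=np.r_[j["R"].T@f[:2],f[2]]
    m=R.from_quat(s["eef_rot"]).as_matrix(); a=np.arctan2(m[1,0],m[0,0])-np.arctan2(j["R"][1,0],j["R"][0,0])
    print("t",s["time"],"jig mm",(j["R"].T@(s["ee_pos"][:2]-j["t"])*1000).round(1),"z",s["ee_pos"][2].round(4),"F",fr.round(1),"w",round(s["width"],4),"yaw",round(a,4))
E
python3 -c "from h import *; jp()"
```

```text
time: 3.05
ee_pos: [0.5132, -0.1422, 0.0193]
eef_rot: [0.995, 0.102, 0.0, 0.0]
ft_force: [0.2, -0.1, 0.5]
width: 0.0646
grip_force: 0.0
t 3.05 jig mm [-60.9 -23.4] z 0.0193 F [ 0.1 -0.2  0.5] w 0.0646 yaw 0.0001
```

```bash
python3 -m crank '0 0 .025 0 1;0 0 0 0 1;0 0 0 0 1;.04 0 0 0 1;.04 0 0 0 1;.04 0 0 0 1;.04 0 0 0 1;.03 0 0 0 1;.03 0 0 0 1;0 0 0 0 1';python3 -c "from h import *; jp()"
```

```text
time: 4.05
ee_pos: [0.5572, -0.1323, 0.0135]
eef_rot: [0.995, 0.103, 0.001, -0.0]
ft_force: [-0.2, 0.8, -0.1]
width: 0.0871
grip_force: 0.0
t 4.05 jig mm [-15.8 -22.7] z 0.0135 F [ 0.   0.8 -0.1] w 0.0871 yaw 0.0014
```

```bash
python3 -m crank '.012 0 0 0 1;.012 0 0 0 1;.01 0 0 0 1;.005 0 0 0 1;0 0 0 0 1';python3 -c "from h import *; jp()
s=read_state(); c=wcam(s); cv2.imwrite('pics/w2.png',c['img'])"
```

```text
time: 4.55
ee_pos: [0.562, -0.1316, 0.0134]
eef_rot: [0.995, 0.102, -0.002, 0.0]
ft_force: [-10.7, -2.0, 8.3]
width: 0.087
grip_force: 5.5
t 4.55 jig mm [-11. -23.] z 0.0134 F [-10.9   0.2   8.3] w 0.087 yaw 0.0008
```

View pics/w2.png

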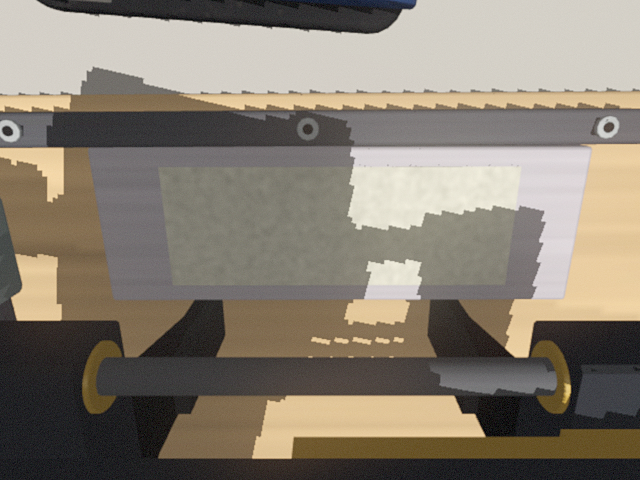

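The plate is flush along the fence, with its far edge at row 147 and its right end at x ≈ 565–590. I check the monitor clearance and the plate's end position.

Run:
```python
from h import *
j=np.load("jig.npz"); s=read_state(); c=wcam(s)
tj=lambda c,q,z:(j["R"].T@(ray(c,q,z)[:2]-j["t"])*1000).round(1)
for q in sub(c["img"],[(590,147),(565,298),(90,147),(113,298)]): print(q,tj(c,q,.022))
T,S=cams.camera("top"),cams.camera("scene")
def tri(a,b):
    P=[c["K"]@np.c_[att(c).T,-att(c).T@np.array(c["xyz"])] for c in(T,S)]
    X=cv2.triangulatePoints(P[0],P[1],np.array(a,float),np.array(b,float)).ravel(); return X[:3]/X[3]
for a,b in [((233,117),(183,207)),((452,33),(255,33)),((448,72),(270,140))]:
    X=tri(a,b); print(X.round(3),(j["R"].T@(X[:2]-j["t"])*1000).round(0))
```

```text
[587.2856  143.94125] [  60.9 -116.1]
[562.6618  297.89487] [   1.1 -117.7]
[ 86.13387 146.98117] [59.6 61.4]
[113.558945 298.03207 ] [ 0.8 60.7]
[ 0.841 -0.002  0.268] [288.  47.]
[ 0.956 -0.52   0.537] [ 296. -483.]
[ 0.984 -0.589  0.189] [ 310. -557.]
```

```bash
python3 -m crank '-.1 0 0 0 1;-.02 0 -.22 0 -1;0 .21 0 0 -1;0 .21 0 0 -1;0 .21 0 0 -1;.16 0 0 0 -1;.16 0 0 0 -1;0 0 0 0 -1;0 0 .1 0 -1;0 0 0 0 -1' 10;python3 -c "from h import *; jp()"
```

```text
time: 5.75
ee_pos: [0.6272, -0.2456, 0.0351]
eef_rot: [0.995, 0.103, -0.001, -0.001]
ft_force: [-0.7, -0.1, 0.3]
width: 0.0229
grip_force: 0.0
t 5.75 jig mm [  29.8 -147.8] z 0.0351 F [-0.7  0.   0.3] w 0.0229 yaw 0.0015
```

```bash
python3 -m crank '.01 0 .1 0 -1;0 0 0 0 -1;0 -.04 0 0 -1;0 -.04 0 0 -1;0 -.04 0 0 -1;0 -.04 0 0 -1;0 -.04 0 0 -1;0 -.04 0 0 -1;0 -.03 0 0 -1;0 0 0 0 -1' 10;python3 -c "from h import *; jp()
s=read_state(); c=wcam(s); cv2.imwrite('pics/w3.png',c['img'])"
```

```text
time: 6.75
ee_pos: [0.6198, -0.1919, 0.0182]
eef_rot: [0.995, 0.103, 0.0, 0.0]
ft_force: [0.3, -0.7, 1.5]
width: 0.0004
grip_force: 0.4
t 6.75 jig mm [ 33.4 -93.8] z 0.0182 F [ 0.1 -0.8  1.5] w 0.0004 yaw 0.0021
```

View pics/w3.png

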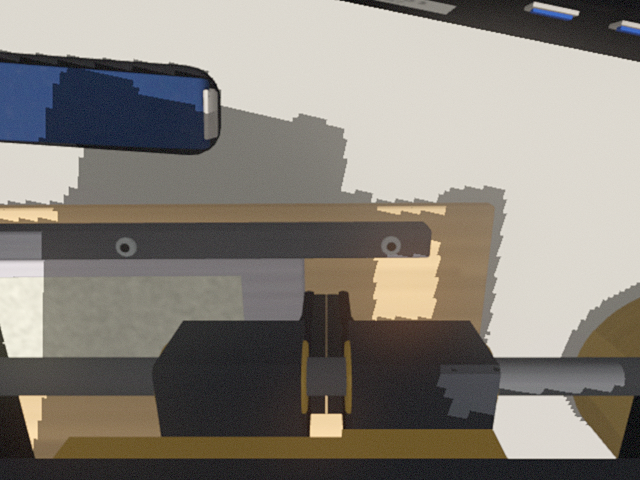

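The plate's right end (column 303) bears on the finger and its far edge lies along the fence. I keep pushing until the force rises.

```bash
python3 -m crank '0 -.015 .015 0 -1;0 -.01 0 0 -1;0 0 0 0 -1';python3 -c "from h import *; jp()
s=read_state(); c=wcam(s); j=np.load('jig.npz');print((j['R'].T@(ray(c,(303,262),.022)[:2]-j['t'])*1000).round(1))"; python3 -m crank '0 -.01 0 0 -1;0 -.01 0 0 -1;0 0 0 0 -1';python3 -c "from h import *; jp()"
```

```text
time: 7.1
ee_pos: [0.6181, -0.1875, 0.0141]
eef_rot: [0.995, 0.103, -0.0, -0.0]
ft_force: [0.9, -3.1, -0.0]
width: 0.0006
grip_force: 1.1
t 7.1 jig mm [ 32.6 -89.1] z 0.0141 F [ 0.2 -3.2 -0. ] w 0.0006 yaw 0.0014
[ 59.4 -80.8]
time: 7.45
ee_pos: [0.6174, -0.183, 0.0143]
eef_rot: [0.995, 0.103, -0.0, -0.0]
ft_force: [-0.5, 0.0, 0.3]
width: 0.0005
grip_force: 0.0
t 7.45 jig mm [ 32.9 -84.6] z 0.0143 F [-0.5  0.1  0.3] w 0.0005 yaw 0.0019
```

```bash
python3 -m crank '0 -.01 0 0 -1;0 -.01 0 0 -1;0 -.005 0 0 -1;0 0 0 0 -1';python3 -c "from h import *; jp()"; python3 -m crank '0 -.005 0 0 -1;0 -.005 0 0 -1;0 0 0 0 -1';python3 -c "from h import *; jp()"
```

```text
time: 7.85
ee_pos: [0.6166, -0.1787, 0.0146]
eef_rot: [0.995, 0.103, -0.0, -0.0]
ft_force: [0.2, -0.4, -0.7]
width: 0.0003
grip_force: 0.2
t 7.85 jig mm [ 33.  -80.2] z 0.0146 F [ 0.2 -0.4 -0.7] w 0.0003 yaw 0.0015
time: 8.15
ee_pos: [0.6162, -0.1771, 0.0146]
eef_rot: [0.995, 0.102, 0.0, 0.0]
ft_force: [0.6, -1.6, -0.7]
width: 0.0
grip_force: 0.7
t 8.15 jig mm [ 32.9 -78.5] z 0.0146 F [ 0.3 -1.7 -0.7] w 0.0 yaw 0.0012
```

```bash
python3 -m crank '0 -.008 0 0 -1;0 -.005 0 0 -1;0 0 0 0 -1';python3 -c "from h import *; jp()"; python3 -m crank '0 -.008 0 0 -1;0 -.005 0 0 -1;0 0 0 0 -1';python3 -c "from h import *; jp()"
```

```text
time: 8.45
ee_pos: [0.6161, -0.1766, 0.0149]
eef_rot: [0.995, 0.102, 0.001, 0.001]
ft_force: [1.7, -6.7, -2.4]
width: 0.0004
grip_force: 3.4
t 8.45 jig mm [ 32.9 -78. ] z 0.0149 F [ 0.3 -6.9 -2.4] w 0.0004 yaw -0.0001
time: 8.75
ee_pos: [0.6162, -0.1764, 0.0154]
eef_rot: [0.995, 0.101, 0.001, 0.003]
ft_force: [4.5, -11.8, -1.8]
width: 0.0007
grip_force: 6.5
t 8.75 jig mm [ 33.  -77.9] z 0.0154 F [  2.  -12.4  -1.8] w 0.0007 yaw -0.0017
```

Firm contact with the end stop (12 N). Now back off, go round to the near side, and push square against the fence again with the jaws open.

```bash
python3 -m crank '0 .1 0 0 -1;0 0 -.2 0 -1;-.17 0 0 0 1;-.17 0 0 0 1;0 -.17 0 0 1;0 -.17 0 0 1;0 0 0 0 1;0 0 .15 0 1;0 0 .05 0 1;0 0 0 0 1';python3 -c "from h import *; jp()
s=read_state(); c=wcam(s); cv2.imwrite('pics/w4.png',c['img'])"
```

```text
time: 9.75
ee_pos: [0.5375, -0.1387, 0.013]
eef_rot: [0.995, 0.102, -0.002, -0.001]
ft_force: [0.7, 0.4, 0.5]
width: 0.0563
grip_force: 0.0
t 9.75 jig mm [-36.4 -25. ] z 0.013 F [0.8 0.2 0.5] w 0.0563 yaw 0.0012
```

View pics/w4.png

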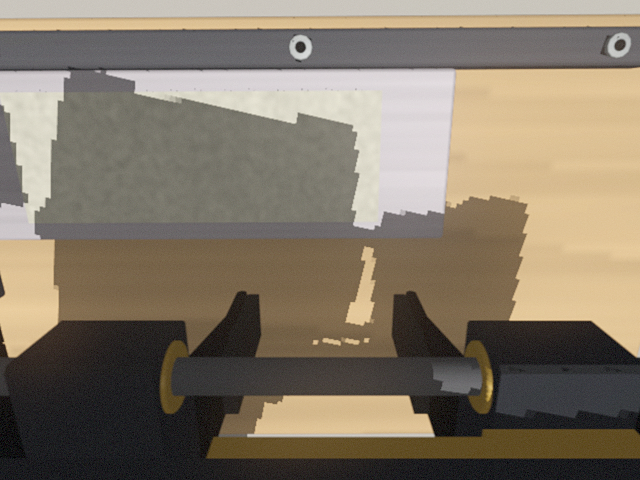

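The plate's right end is at column ~450 and its far edge sits along the fence (row 68). I do the final seating push.

```bash
python3 -m crank '0 0 0 0 1;0 0 0 0 1;.03 0 0 0 1;.03 0 0 0 1;.03 0 0 0 1;.025 0 0 0 1;.01 0 0 0 1;.01 0 0 0 1;.01 0 0 0 1;0 0 0 0 1';python3 -c "from h import *; jp()"
```

```text
time: 10.8
ee_pos: [0.563, -0.134, 0.0138]
eef_rot: [0.995, 0.103, -0.005, 0.0]
ft_force: [-19.4, -2.1, 14.9]
width: 0.0868
grip_force: 9.8
t 10.8 jig mm [-10.4 -25.5] z 0.0138 F [-19.4   1.9  14.9] w 0.0868 yaw 0.0015
```

```bash
python3 -m crank '-.13 0 0 0 1;0 0 -.2 0 -1;0 0 -.24 0 -1;0 0 -.24 0 -1;0 -.2 -.2 0 -1;0 -.18 0 0 -1;0 0 0 0 -1;0 0 0 0 -1' 10;python3 -c "from h import *; jp()
s=read_state(); c=wcam(s); cv2.imwrite('pics/w5.png',c['img'])"
```

```text
time: 11.6
ee_pos: [0.5272, -0.0678, 0.186]
eef_rot: [0.995, 0.103, 0.0, 0.0]
ft_force: [-0.3, 0.2, -0.0]
width: 0.0388
grip_force: 0.0
t 11.6 jig mm [-32.1  46.5] z 0.186 F [-0.2  0.3 -0. ] w 0.0388 yaw 0.003
```

View pics/w5.png

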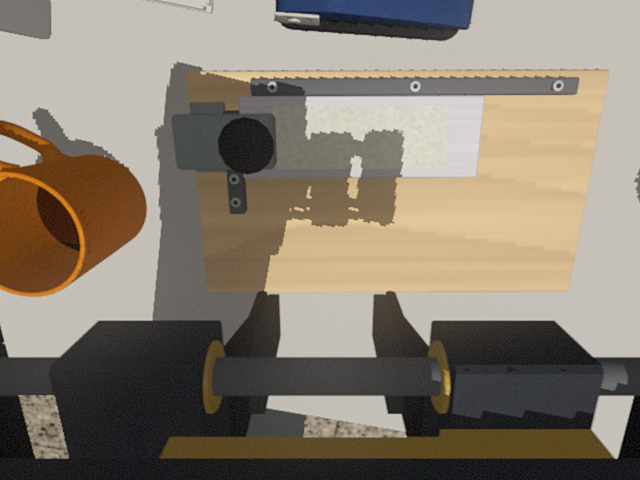

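The plate lies along the fence, with its right end at (483,97)–(477,177) and its left end by the end stop (face at column ~245). The plunger head is at (246,146). I measure in this view.

Run:
```python
from h import *
j=np.load("jig.npz"); s=read_state(); c=wcam(s); im=c["img"]
tj=lambda q,z:(j["R"].T@(ray(c,q,z)[:2]-j["t"])*1000).round(1)
p=sub(im,[(483,97),(477,177)]); print("plate R",p.tolist(),[tj(q,.022) for q in p])
print("fence",tj((251,94),.024),tj((578,94),.024)," endstop face",tj((245,212),.024),"plate left",tj((240,97),.022))
k=cv2.inRange(cv2.cvtColor(im,cv2.COLOR_BGR2GRAY),0,22);k[:,:205]=0;k[:,285:]=0;k[:110]=0;k[185:]=0
n,l,st,ce=cv2.connectedComponentsWithStats(k); i=1+st[1:,4].argmax(); print("plunger",st[i],ce[i],tj(ce[i],.092))
```

```text
plate R [[481.0946350097656, 94.3236312866211], [473.4109802246094, 175.2731475830078]] [array([ 60.4, -67.8]), array([  1.6, -68.5])]
fence [60.3 98.9] [  60.7 -137. ]  endstop face [-27.1 108.1] plate left [ 58.3 107.3]
plunger [221 132   8   5  13] [223.92307692 134.07692308] [ 36.4 104.6]
```

```bash
python3 -c "
import cv2
i=cv2.imread('pics/w5.png')[80:220,160:300]; i=cv2.convertScaleAbs(i,alpha=2.2); cv2.imwrite('pics/w5c.png',cv2.resize(i,None,fx=4,fy=4,interpolation=cv2.INTER_NEAREST))"
```

```text
(no output)
```

View pics/w5c.png

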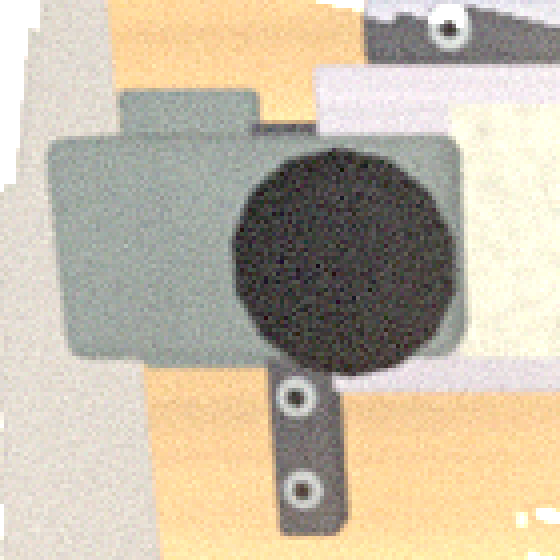

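The contrast-stretched crop shows the plate touching the end stop face on both sides of the nose with no wood gap. The head centre is at crop (344,262), which is image (246,145.5).

```bash
python3 -c "
from h import *
s=read_state(); c=wcam(s); j=np.load('jig.npz'); p=j['R'].T@(ray(c,(246,145.5),.092)[:2]-j['t'])*1000; q=j['R'].T@(s['ee_pos'][:2]-j['t'])*1000; print(p,q,'dx,dy rows',(p-q)*[1,-1]/200)"
```

```text
[29.72450031 91.4605547 ] [-32.52344598  44.98188959] dx,dy rows [ 0.31123973 -0.23239333]
```

```bash
python3 -m crank '.16 -.12 0 0 -1;.155 -.118 0 0 -1;0 0 0 0 -1;0 0 .2 0 -1;0 0 .15 0 -1;0 0 .075 0 -1;0 0 0 0 -1' 10;python3 -c "from h import *; jp()"
```

```text
time: 12.45
ee_pos: [0.5778, -0.01, 0.0987]
eef_rot: [0.995, 0.102, -0.002, -0.0]
ft_force: [0.1, 0.1, 1.1]
width: 0.0004
grip_force: 0.0
t 12.45 jig mm [29.2 92.9] z 0.0987 F [0.1 0.1 1.1] w 0.0004 yaw 0.0001
```

Now press: the target z is 0.080 plus a little overdrive.

```bash
python3 -m crank '.005 0 .025 0 -1;0 0 .02 0 -1;0 0 .02 0 -1;0 0 .02 0 -1;0 0 .01 0 -1;0 0 0 0 -1';python3 -c "from h import *; jp()"
```

```text
time: 13.05
ee_pos: [0.5813, -0.009, 0.0828]
eef_rot: [0.995, 0.102, 0.001, 0.0]
ft_force: [1.5, -0.7, 6.0]
width: 0.0005
grip_force: 3.2
t 13.05 jig mm [32.7 93.2] z 0.0828 F [ 1.3 -1.   6. ] w 0.0005 yaw 0.001
```

```bash
python3 -m crank '0 0 .015 0 -1;0 0 .015 0 -1;0 0 .01 0 -1;0 0 0 0 -1;0 0 0 0 -1;0 0 0 0 -1';python3 -c "from h import *; jp()"
```

```text
time: 13.65
ee_pos: [0.5817, -0.009, 0.0799]
eef_rot: [0.995, 0.102, 0.002, 0.001]
ft_force: [-20.2, -2.0, 52.9]
width: 0.0006
grip_force: 26.8
t 13.65 jig mm [33.2 93.1] z 0.0799 F [-20.2   2.1  52.9] w 0.0006 yaw 0.0009
```

The plunger is at its stop: z is 0.080 and the force has risen well past the spring force. Release and check.

```bash
python3 -m crank '0 0 -.06 0 -1;0 0 -.08 0 -1;0 0 -.2 0 -1;0 0 -.2 0 -1;-.16 .12 0 0 -1;-.155 .118 0 0 -1;0 0 0 0 -1;0 0 0 0 -1';python3 -c "from h import *; jp()
s=read_state(); c=wcam(s); cv2.imwrite('pics/w6.png',c['img'])"
```

```text
time: 14.45
ee_pos: [0.5278, -0.069, 0.1822]
eef_rot: [0.995, 0.102, 0.0, 0.0]
ft_force: [-0.1, 0.9, -0.7]
width: 0.0006
grip_force: 0.0
t 14.45 jig mm [-31.8  45.3] z 0.1822 F [ 0.1  0.9 -0.7] w 0.0006 yaw -0.0005
```

View pics/w6.png

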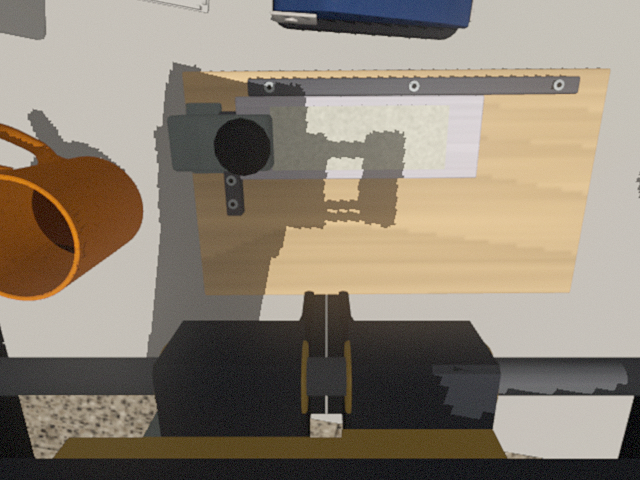

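The plate is still home (right end at (483,97)–(477,177)), the plunger head is back up at full size at (243,147), and the mug and stapler have not moved. Handing in.

```bash
python3 -c "
from bench import workorder; print(workorder.close_job())"
```

```text
the job is handed in; nothing more can be done
None
```

I pushed the plate home against both stops, pressed the plunger to its stop and let it spring back up, left the mug and stapler where they were, and handed the job in at about 14.5 s; the hand-in gave no verdict.

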